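# Refit the tommy bar in the bench vice

## Task

The bench vice has lost its handle: take the capped steel bar out of the slanting tool block and pass its plain end through the eye in the vice's screw head, entering from the eye's upper mouth, until the cap is fully home against the screw head and the bar hangs there on its own. A blank is clamped in the vice, so leave the screw as it is set, and leave the other things on the bench where they are.

Things in the scene. Friction and masses are not known exactly. Their poses are not given: they have to be found in the camera images.
- bar_centre (a point): Steel bar (tommy bar), 150 mm over all, 0.12 kg: round shaft of 10 mm diameter with a dark cylindrical cap (18 mm diameter, 20 mm long) on one end; the plain end tapers over its last 4 mm to 7 mm. The point is on its axis half-way, 75 mm from either end, 55 mm from the cap's inner face; x runs along the bar to the plain end. The cap cannot pass the eye.
- bar_shoulder (a point): Point on the bar's axis at the cap's inner face (20 mm from the capped end, 130 mm from the plain end), which must come home against the screw head. At the start the bar stands cap down in one of the tool block's three bores, about 80 mm of its plain end sticking out and up at roughly 45 degrees; it draws out along its axis.
- bar_tip (a point): Point on the bar's axis at the end face of its plain end.
- eye_centre (a point): Centre of the eye: a straight 12 mm bore, 30 mm long, across the steel screw head of the blue bench vice, about 110 mm above the bench. The head is 32 mm along the screw, 32 mm across, 30 mm along the bore. y runs along the bore out of its UPPER mouth, 11 to 30 degrees above level; x runs along the screw back into the vice. The screw is tight: it turns only above 1.5 N m.
- eye_mouth (a point): Centre of the eye's upper mouth, 15 mm from the eye's centre along its y, in the flat face on which the cap seats. Along x from the eye (into the vice) a 32 mm collar starts 38 mm away, the 46 mm wide beam 43 mm away, the sliding jaw (84 mm wide, reaching 50 mm above the eye) 80 mm away and the clamped blank (reaching 107 mm above it) 110 mm away; the other sides are clear.
- tool_block: Fixed pale timber prism, 210 mm long (y), 85 mm high at its ridge, sloping 45 degrees down to its -x side, where three bores of 21 mm diameter and 68 mm depth enter square to the slope, at y = -65, 0 and 65 mm, mouths at x = -20 mm, z = 64 mm. Origin: on the bench under the middle. Which bore holds the bar changes.
- dowel: Bystander: loose plain wooden dowel, 14 mm diameter, 165 mm long, standing in another bore of the block; origin at its lower end.
- rasp: Bystander: loose round rasp with a red handle (25 mm diameter) upwards, 184 mm long, standing in another bore of the block; origin at its lower end.
- sanding_block: Bystander: loose red-brown sanding block 105 x 62 x 34 mm; origin under its middle.
- chisel: Bystander: loose chisel lying flat, about 260 mm long, 29 mm high; origin under its middle.
- mallet: Bystander: loose round carver's mallet standing on its head, 92 mm diameter, 210 mm high; origin under its middle.
- log: Bystander: loose upright piece of branch, 84 mm diameter, 95 mm high; origin under its middle.
- goggles: Bystander: loose black goggles, 75 mm high, 165 mm wide; origin under their middle.
Not all that is in view belongs to the job. Of the things that look like the part that bears bar_centre, the smaller one is meant.

How it is judged:
By the outcome, as a careful person would: the job done as asked, in the order asked, and still so for the second after the job is handed in, with the robot touching nothing.
It also fails if it takes over 64 s, if anything falls off the work surface, if the arm or the gripper's body presses on something with over 40 N, if the wrist force passes 120 N, or if a joint passes its speed limit or range.

## Robot

A 6-joint arm with a two-finger parallel gripper is mounted at the origin on the work surface. World frame = base frame: x ahead of the robot, y to its left, z up, the work surface at z = 0. Lengths are in mm, angles in rad, forces in N, time in s.
With the tool pointing down it reaches from about 300 to 775 mm from the base axis. Payload 14.6 kg.
Tool frame: the origin (TCP) lies between the finger pads; the fingertips stand 19 mm ahead of it and the grasp point (between the pads) is the TCP; z points along the fingers, y is the line along which they close (so a half turn about z gives the same grasp; the last joint's range is limited). The gripper opens to 94 mm and grips with 3 to 60 N. Pads are 16 mm wide; open, the fingers measure 119 mm over their backs; the gripper's body (75 mm by 177 mm) begins 78 mm behind the grasp point.
Start: joints at [-1.34, 0.3, 1.521, -0, 1.321, -0.067], TCP at [161.373, -525.783, 224.446] pointing down, gripper open.
Joint ranges: [-3.03, 3.03], [-0.79, 2.21], [0.23, 2.52], [-1.04, 4.18], [0, 3.07], [-2.55, 2.55]. Speed limits (rad/s): [2.22, 2.22, 2.57, 3.14, 3.14, 3.14].

## Interface

Orientations are given as [roll, pitch, yaw] about the fixed x, y, z axes, in that order (R = Rz(yaw) Ry(pitch) Rx(roll)).
In Python, from cell import monitor, imaging, job, find_in, trace gives the robot as it stands. The module is installed in compiled form; this text tells all that it offers.
- The arm moves only by the tool arm_command, never from a script. Its argument "steps" is a list of rows, each a list of 5 numbers: the opening, from 0 (shut) to 1 (fully open), then the shift along the tool's x, y, z in mm, then the turn about the tool's z in degrees. In form: [[gripper, dx, dy, dz, turn], ...]. A call has 1 to 20 rows; each row is the pose to reach, as a shift and turn from the pose commanded when the call began, along the tool's axes at that moment; what a row does not reach only later rows make up. A row lasts 1/8 s, in which the tool goes at most 62.5 mm and 10.7 degrees, less where a joint would pass 70% of its speed; a pose out of reach is approached as far as the arm can. A call with a gripper value outside its range is refused whole. The fingers move at their own pace and stop on an object; "force" is the grip in N (left out, the last holds). Time passes only in rows, so rows that repeat a pose let the fingers close. It gives the time, the measured TCP pose, the force, the opening and the grip force at its end, in the units of the state.
- monitor.read_state(): the state, without advancing time (a new reading comes with each control period).
- imaging.camera(name): name is "scene" or "top" or "wrist"; returns a dict with "img" (480x640x3 uint8, red, green, blue), "mtx" (3x3 intrinsics, pixels), "view" (4x4, takes a point from world to camera coordinates). Camera axes: x right, y down, z forward; pixel columns grow to the right and rows downward; lengths in mm; the calibration is good to about 2 mm. A picture is of the moment at which its call begins. There is no depth.
- job.sign_off(): hands the job in; it is judged then, once.
Trained networks look in a picture, given as the dict that the camera call returned (one of the last four; its "shot" number tells which), for a name from the list of things; names that differ only in an ending like _2 or _b are one class to them, and where a whole thing is asked for, a point or a joint stands for the part that bears it (a point fixed in the world has none). Each returns a list of dicts, best first, with "p" (0 to 1); they miss things now and then, are a little off and sometimes report something else, mostly with a low value. They report only what shows in the picture. A call takes as long as a camera call. They do not tell look-alikes from the thing itself.
- find_in(picture, target): "rect" ([centre column, centre row, width, height] in pixels, round what is visible of it).
- trace(picture, target): "region" (480x640 bool, what is visible of it) and "rect" ([centre column, centre row, width, height] in pixels, round what is visible of it).
The state is a dict: "clock": time; "joints": joint angles; "qd": joint speeds; "effort": joint torques, N m; "eef_pos": TCP position; "eef_rot": TCP orientation; "wrist_force": force on the tool from outside, world axes, zero at the start; "moment": the same for the moment, N m; "finger_gap": finger opening in mm; "finger_force": force on a finger pad.
Only numpy, scipy, OpenCV 4.12 (cv2) and the standard library are available. Lean on these libraries where they do the work, as an engineer would, in place of code of your own. Each camera call takes 0.05 s, during which the arm holds its last target. There are 200 camera calls.

## Working session

There is one attempt and no reset: what is moved stays moved. The work goes in short steps, Python scripts to look and compute and a tool call to move; the robot and the scene stay as the last step left them, time stands still between calls to the robot, and variables do not carry over. Pictures are saved under pics/ and viewed, at most 10 in all, crops included, and the job is handed in when it is done.

Besides the shell and the picture viewer there is one more tool, called after "Emit:" in YAML: its name, and indented under it one key for each argument. arm_command: Moves the arm, as the interface text tells. Its arguments: {"type":"object","properties":{"steps":{"type":"array","items":{"type":"array","items":{"type":"number"}}},"force":{"type":"number"}},"required":["steps"]}

```bash
mkdir -p pics
cat > h.py <<'E'
import numpy as np, cv2
from cell import monitor, imaging, job, find_in, trace
def save(p,n): cv2.imwrite('pics/'+n,cv2.cvtColor(p['img'],cv2.COLOR_RGB2BGR))
E
python3 - <<'E'
from h import *
s=monitor.read_state(); print({k:np.round(v,3).tolist() for k,v in s.items()})
ims=[]
for n in ['scene','top']:
    p=imaging.camera(n); ims.append(p); save(p,n+'0.png'); np.savez(n+'0.npz',**{k:p[k] for k in('img','mtx','view')})
    print(n,p['mtx'].round(1).tolist(),p['view'].round(3).tolist())
    for t in ['bar_centre','bar_tip','eye_centre','eye_mouth','tool_block','dowel','rasp']:
        print(t,[(np.round(d['rect']).tolist(),round(d['p'],2)) for d in find_in(p,t)][:4])
E
```

```text
{'clock': 0.0, 'joints': [-1.34, 0.3, 1.522, 0.0, 1.321, -0.067], 'qd': [0.0, -0.001, 0.001, -0.001, -0.001, -0.003], 'effort': [-0.001, -53.18, -35.274, 0.071, 0.024, -0.0], 'eef_pos': [161.34, -525.559, 223.909], 'eef_rot': [-3.14, -0.0, 0.298], 'wrist_force': [-0.835, -0.165, -0.48], 'moment': [0.043, -0.03, 0.019], 'finger_force': 0.0, 'finger_gap': 93.959}
scene [[459.0, 0.0, 319.5], [0.0, 459.0, 237.5], [0.0, 0.0, 1.0]] [[-0.717, 0.697, -0.02, 355.129], [0.465, 0.456, -0.759, -95.25], [-0.52, -0.553, -0.651, 1362.002], [0.0, 0.0, 0.0, 1.0]]
bar_centre [([512.0, 291.0, 13.0, 71.0], 0.85), ([447.0, 369.0, 37.0, 33.0], 0.59)]
bar_tip [([449.0, 372.0, 33.0, 30.0], 0.72), ([510.0, 290.0, 13.0, 72.0], 0.65), ([478.0, 395.0, 58.0, 51.0], 0.28)]
eye_centre [([289.0, 256.0, 22.0, 22.0], 0.87)]
eye_mouth [([288.0, 252.0, 18.0, 21.0], 0.88)]
tool_block [([424.0, 407.0, 132.0, 125.0], 0.92)]
dowel [([428.0, 342.0, 40.0, 41.0], 0.95)]
rasp [([243.0, 372.0, 72.0, 95.0], 0.65), ([480.0, 395.0, 55.0, 51.0], 0.63)]
top [[453.5, 0.0, 312.1], [0.0, 453.5, 241.3], [0.0, 0.0, 1.0]] [[0.003, -1.0, -0.016, -49.17], [-0.996, -0.001, -0.094, 442.664], [0.094, 0.016, -0.995, 1351.007], [0.0, 0.0, 0.0, 1.0]]
bar_centre [([192.0, 336.0, 36.0, 61.0], 0.64), ([172.0, 214.0, 19.0, 22.0], 0.48)]
bar_tip [([193.0, 333.0, 40.0, 66.0], 0.63)]
eye_centre [([322.0, 209.0, 17.0, 11.0], 0.49)]
eye_mouth [([324.0, 211.0, 18.0, 14.0], 0.6)]
tool_block [([185.0, 204.0, 79.0, 64.0], 0.66)]
dowel [([192.0, 222.0, 16.0, 31.0], 0.68), ([173.0, 213.0, 18.0, 18.0], 0.47)]
rasp [([150.0, 214.0, 20.0, 29.0], 0.75)]
```

View pics/scene0.png

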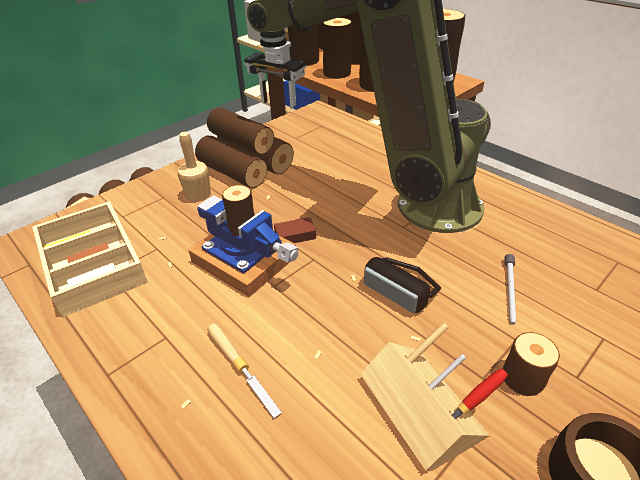

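View pics/top0.png

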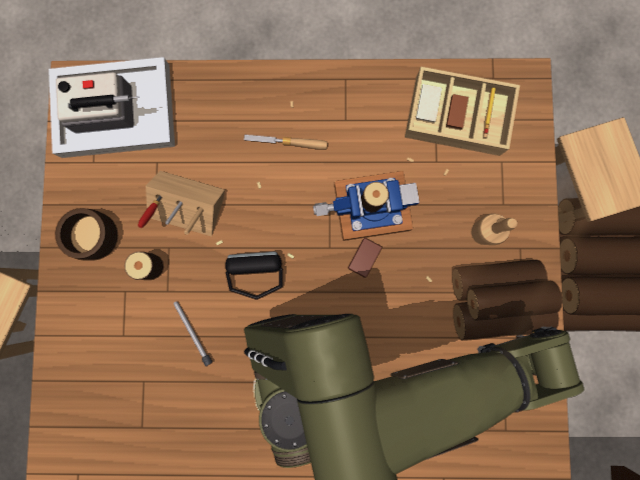

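The bar in question: the thin steel bar in the block's middle bore (scene 447,371; top 173,213). Its look-alike lies on the bench (scene 511,290; top 193,333) and is longer. The one in the block fits the description of a bar standing in a bore, and it is the smaller. I'll confirm this with an enlarged crop.

Run:
```python
import numpy as np,cv2
s=np.load('scene0.npz')['img'];t=np.load('top0.npz')['img']
a=cv2.resize(s[305:475,350:500],(400,453));b=cv2.resize(s[225:295,255:315],(388,453),interpolation=cv2.INTER_CUBIC)
cv2.imwrite('pics/c1.png',np.hstack([a,b])[:,:,::-1])
```

```text
(no output)
```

View pics/c1.png

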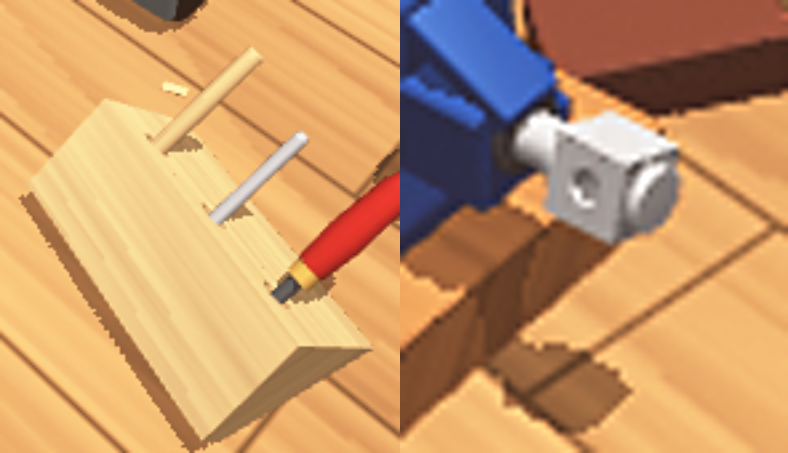

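```bash
cat >> h.py <<'E'
def bp(P,u,v,z):
    R=P['view'][:3,:3];t=P['view'][:3,3];c=-R.T@t
    d=R.T@np.linalg.inv(P['mtx'])@[u,v,1]; return c+d*(z-c[2])/d[2]
def proj(P,X):
    q=P['mtx']@(P['view'][:3,:3]@np.asarray(X,float)+P['view'][:3,3]); return q[:2]/q[2]
def rays(obs):
    A=np.zeros((3,3));b=np.zeros(3)
    for P,u,v in obs:
        R=P['view'][:3,:3];c=-R.T@P['view'][:3,3];d=R.T@np.linalg.inv(P['mtx'])@[u,v,1];d/=np.linalg.norm(d)
        M=np.eye(3)-np.outer(d,d);A+=M;b+=M@c
    return np.linalg.solve(A,b)
E
python3 - <<'E'
from h import *
S=dict(np.load('scene0.npz'))
T=dict(np.load('top0.npz'))
for n,u,v,z in [('A',390.1,342.5,85),('B',462.5,434.4,85),('C',361.3,376.2,0),('D',426.9,470,0),('E',488.7,435.5,0)]: print(n,bp(S,u,v,z).round(1))
A=bp(S,390.1,342.5,85)[:2];B=bp(S,462.5,434.4,85)[:2]
y=(B-A)/np.linalg.norm(B-A); x=np.array([y[1],-y[0]]); m=(A+B)/2
print('len',np.linalg.norm(B-A),'yaw',np.degrees(np.arctan2(-y[0],y[1])),x,m)
O=m-x*1
mouth=np.r_[O-20*x,64]; tip=np.r_[O-20*x-56.6*x,64+56.6]
print('mouth',mouth,'tip',tip)
for n,X in [('m',mouth),('tip',tip)]: print(n,proj(S,X),proj(T,X))
print(rays([(S,289,256),(T,322,209)]),rays([(S,283.6,254.1),(T,322,205)]))
cv2.imwrite('pics/c2.png',np.hstack([cv2.resize(T['img'][160:240,140:230],(400,356),interpolation=2),cv2.resize(T['img'][180:240,305:372],(400,356),interpolation=2)])[:,:,::-1])
W=imaging.camera('wrist');print(W['mtx'].tolist(),W['view'].round(3).tolist())
E
```

```text
A [540.8 245.6  85. ]
B [599.3 444.4  85. ]
C [592.7 221.9   0. ]
D [649.7 424.    0. ]
E [520.4 466.7   0. ]
len 207.20803306405426 yaw -16.400351859564903 [ 0.95931224 -0.28234735] [570.03637258 344.98041477]
mouth [549.89081553 350.90970908  64.        ] tip [495.59374271 366.89056898 120.6       ]
m [430.9946173  385.93433869] [177.36033193 203.8331462 ]
tip [460.66270678 355.12694714] [164.92359018 219.24944361]
[525.71063833 -74.49692468  95.19255574] [536.86128132 -76.02209844 107.30121345]
[[336.9275674164993, 0.0, 324.398389080036], [0.0, 336.9275674164993, 239.1693770386517], [0.0, 0.0, 1.0]] [[0.292, -0.956, -0.0, -549.631], [-0.917, -0.281, 0.284, -27.584], [-0.271, -0.083, -0.959, 391.633], [0.0, 0.0, 0.0, 1.0]]
```

View pics/c2.png

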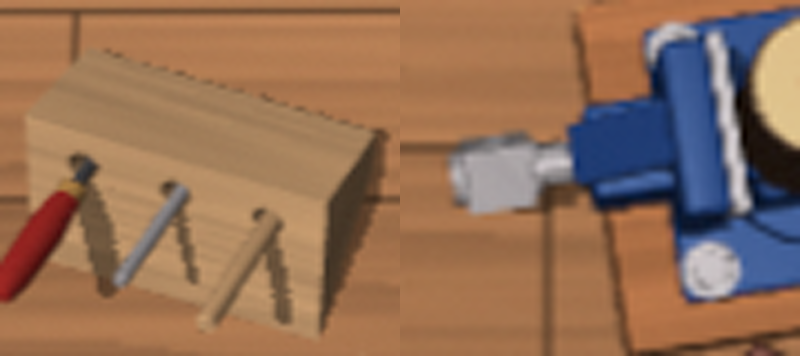

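The crop confirms it: the middle bore holds the thin grey steel bar, with its cap hidden in the bore, the wooden dowel on one side of it and the red rasp on the other. The eye shows at about scene (284,254) on the head's +x face.

```bash
cat >> h.py <<'E'
def delta(target,yaw_deg,s=None):
    s=s or monitor.read_state()
    from scipy.spatial.transform import Rotation as R
    M=R.from_euler('xyz',s['eef_rot']).as_matrix()
    d=M.T@(np.asarray(target,float)-s['eef_pos'])
    y0=np.degrees(np.arctan2(M[1,0],M[0,0])); dy=(yaw_deg-y0)
    return d.round(1).tolist(),'turn',round(-dy,1),'yaw0',round(y0,1)
E
python3 - <<'E'
from h import *
S=dict(np.load('scene0.npz'))
T=dict(np.load('top0.npz'))
tip=rays([(S,463.6,356.4),(T,167.4,223.5)]); m=rays([(S,430.5,387),(T,179.4,202.8)])
print(tip,proj(S,tip),proj(T,tip),m)
W=imaging.camera('wrist');v=W['view'];c=-v[:3,:3].T@v[:3,3];s=monitor.read_state();print('cam-tcp',delta(c,0)[0])
print(delta([500,364,300],163.6))
E
```

```text
[484.42148776 366.55181255 105.17021943] [462.38166826 356.35910115] [166.73941581 223.88763965] [552.0585364  348.45189366  60.37698888]
cam-tcp [84.0, -0.2, -158.8]
([584.8, -751.2, -75.5], 'turn', np.float64(-146.5), 'yaw0', np.float64(17.1))
```

Emit:
arm_command:
  steps:
    - [0.4, 0, 0, -60, 0]
    - [0.4, 30, -40, -80, -8]
    - [0.4, 60, -85, -80, -17]
    - [0.4, 97, -130, -80, -26]
    - [0.4, 135, -175, -80, -35]
    - [0.4, 172, -220, -80, -44]
    - [0.4, 210, -265, -80, -53]
    - [0.4, 245, -312, -80, -62]
    - [0.4, 280, -360, -80, -71]
    - [0.4, 317, -405, -80, -80]
    - [0.4, 353, -455, -80, -89]
    - [0.4, 390, -500, -80, -98]
    - [0.4, 427, -550, -80, -107]
    - [0.4, 464, -595, -80, -116]
    - [0.4, 500, -640, -80, -125]
    - [0.4, 540, -695, -60, -134]
    - [0.4, 585, -751, -20, -143]
    - [0.4, 585, -751, 0, -146.5]
    - [0.4, 585, -751, 0, -146.5]
    - [0.4, 585, -751, 0, -146.5]

```text
clock: 3.4
eef_pos: [500.4, 363.4, 225.7]
eef_rot: [3.141, 0.001, 2.853]
wrist_force: [-0.1, 0.1, 1.0]
finger_gap: 37.5
finger_force: 0.0
```

Run:
```python
from h import *
W=imaging.camera('wrist');save(W,'w1.png');np.savez('w1.npz',**{k:W[k] for k in('img','mtx','view')})
print(monitor.read_state()['joints'])
for t in ['bar_centre','bar_tip']: print(t,[(np.round(d['rect']).tolist(),round(d['p'],2)) for d in find_in(W,t)][:4])
print(proj(W,[484.4,366.5,105.2]),proj(W,[549,350,62]))
```

```text
[ 5.68610176e-01  4.51868772e-01  1.30959537e+00 -2.28605939e-05
  1.37786077e+00 -7.13778288e-01]
bar_centre [([326.0, 254.0, 13.0, 67.0], 0.59)]
bar_tip [([322.0, 252.0, 11.0, 70.0], 0.94)]
[321.52783358 220.2039442 ] [324.51620814 273.61635552]
```

View pics/w1.png

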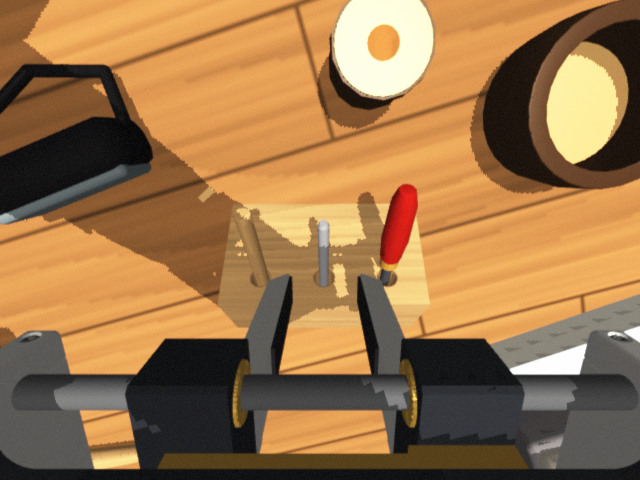

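The wrist view shows the bar midway between the dowel and the rasp. Its tip is at (323,222) and it leaves the bore at (325,284), in line with the fingers' middle.

Run:
```python
from h import *
L=lambda n:dict(np.load(n))
S,T,W=L('scene0.npz'),L('top0.npz'),L('w1.npz')
tip=rays([(S,463.0,356.4),(T,167.4,223.5),(W,323,223)]); m=rays([(T,179.4,202.8),(W,324.5,282)])
for P in (S,T,W): print(proj(P,tip))
print(tip,m,np.linalg.norm(tip-m)); u=(m-tip)/np.linalg.norm(m-tip);print(u,np.degrees(np.arcsin(u[2])))
for a in (45,50,55): g=tip+a*u; print(a,g.round(1),delta(g,163.6))
```

```text
[462.05179864 356.45800039]
[166.67852049 223.41352023]
[321.91891449 221.84314772]
[485.6709511  366.47139364 106.05119041] [555.21833536 346.47516458  63.17895552] 84.11133311909538
[ 0.82684915 -0.23773525 -0.50970818] -30.644394007493048
45 [522.9 355.8  83.1] ([-23.2, -1.1, 143.2], 'turn', np.float64(-0.1), 'yaw0', np.float64(163.5))
50 [527.  354.6  80.6] ([-27.5, -1.1, 145.7], 'turn', np.float64(-0.1), 'yaw0', np.float64(163.5))
55 [531.1 353.4  78. ] ([-31.8, -1.1, 148.3], 'turn', np.float64(-0.1), 'yaw0', np.float64(163.5))
```

Emit:
arm_command:
  steps:
    - [0.4, -31, -1, 50, 0]
    - [0.4, -31, -1, 100, 0]
    - [0.4, -31, -1, 130, 0]
    - [0.4, -31, -1, 148, 0]
    - [0.4, -31, -1, 148, 0]
    - [0, -31, -1, 148, 0]
    - [0, -31, -1, 148, 0]
    - [0, -31, -1, 148, 0]
    - [0, -31, -1, 148, 0]
  force: 40

```text
clock: 4.68
eef_pos: [529.9, 354.2, 76.9]
eef_rot: [3.141, 0.0, 2.855]
wrist_force: [-0.1, 0.2, 2.5]
finger_gap: 9.1
finger_force: 40.0
```

Emit:
arm_command:
  steps:
    - [0, 8, 0, -7, 0]
    - [0, 16, 0, -15, 0]
    - [0, 24, 0, -23, 0]
    - [0, 32, 0, -31, 0]
    - [0, 40, 0, -39, 0]
    - [0, 48, 0, -47, 0]
    - [0, 56, 0, -55, 0]
    - [0, 64, 0, -64, 0]
    - [0, 68, 0, -75, 0]
    - [0, 68, 0, -95, 0]
    - [0, 68, 0, -110, 0]
    - [0, 68, 0, -110, 0]
  force: 60

```text
clock: 6.18
eef_pos: [464.9, 373.6, 187.7]
eef_rot: [3.14, 0.001, 2.855]
wrist_force: [0.2, -0.2, -1.9]
finger_gap: 8.8
finger_force: 60.0
```

```bash
cat >> h.py <<'E'
def grab(n):
    p=imaging.camera(n); return p
E
python3 - <<'E'
from h import *
s=monitor.read_state();print(s['eef_pos'],s['wrist_force'],s['finger_gap'])
S=imaging.camera('scene');T=imaging.camera('top');W=imaging.camera('wrist')
for n,p in zip('STW',(S,T,W)):
    np.savez(n+'1.npz',**{k:p[k] for k in('img','mtx','view')}); print(n,proj(p,s['eef_pos']))
u,v=proj(S,s['eef_pos']).astype(int)
ut,vt=proj(T,s['eef_pos']).astype(int)
a=cv2.resize(S['img'][v-60:v+60,u-60:u+60],(400,400),interpolation=2)
w=cv2.resize(W['img'],(400,300))
w=np.vstack([w,np.zeros((100,400,3),np.uint8)])
cv2.imwrite('pics/c3.png',np.hstack([a,w])[:,:,::-1]);print(u,v)
E
```

```text
[464.86556831 373.55444076 187.6892863 ] [ 0.24090656 -0.19650618 -1.8652531 ] 8.750698722502413
S [480.96353033 323.75632487]
T [153.57237881 227.04361432]
W [323.96913332 306.06967113]
480 323
```

View pics/c3.png

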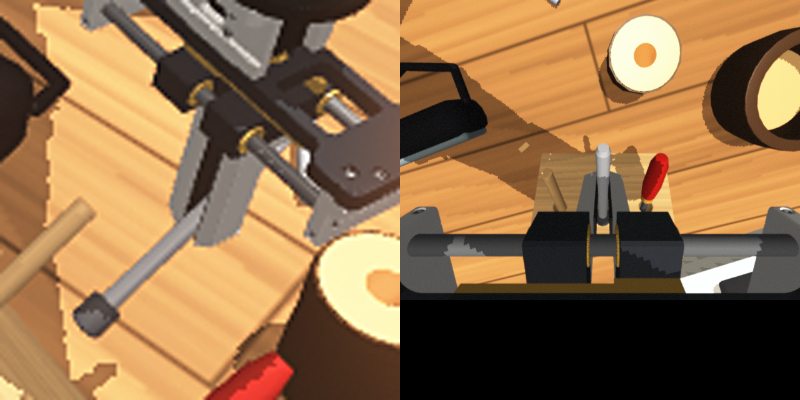

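Emit:
arm_command:
  steps:
    - [0, 0, 0, -60, 0]
    - [0, -30, -35, -90, -3]
    - [0, -65, -75, -100, -5]
    - [0, -103, -119, -100, -8]
    - [0, -141, -163, -100, -10]
    - [0, -179, -207, -100, -13]
    - [0, -217, -251, -100, -16]
    - [0, -255, -295, -80, -19]
    - [0, -290, -335, -50, -22]
    - [0, -323, -373, 0, -24.4]
    - [0, -323, -373, 28, -24.4]
    - [0, -323, -373, 28, -24.4]
    - [0, -323, -373, 28, -24.4]

```text
clock: 7.95
eef_pos: [669.1, -75.3, 160.0]
eef_rot: [-3.141, 0.001, -3.002]
wrist_force: [-0.3, 0.1, 0.1]
finger_gap: 8.6
finger_force: 60.0
```

Run:
```python
from h import *
# bar angle from earlier pictures
L=lambda n:dict(np.load(n))
S,W1=L('S1.npz'),L('W1.npz')
g=np.array([464.87,373.55,187.7]);yaw=2.855;tx=np.array([np.cos(yaw),np.sin(yaw),0]);n=np.array([-tx[1],tx[0],0])
def plane(P,u,v):
    R=P['view'][:3,:3];c=-R.T@P['view'][:3,3];d=R.T@np.linalg.inv(P['mtx'])@[u,v,1]
    X=c+d*((g-c)@n)/(d@n); return np.array([(X-g)@tx,X[2]-g[2]])
print('cap',plane(S,448.5,357))
def f(a,r): return proj(W1,g+r*(np.cos(a)*tx+[0,0,np.sin(a)]))
for a in (30,35,40,45): print(a,f(np.radians(a),50),f(np.radians(a),55))
s=monitor.read_state();print(s['eef_pos'],s['eef_rot'],s['joints'])
W=imaging.camera('wrist');save(W,'w2.png');np.savez('W2.npz',**{k:W[k] for k in('img','mtx','view')})
for t in ['eye_centre','eye_mouth']: print(t,[(np.round(d['rect']).tolist(),round(d['p'],2)) for d in find_in(W,t)][:4])
print(proj(W,[526,-75,110]))
```

```text
cap [-59.30294724 -56.46208675]
30 [323.68534629 239.45619221] [323.64929131 230.8128499 ]
35 [323.67614596 247.67775717] [323.63800171 239.91865448]
40 [323.66944162 256.82121474] [323.62954702 250.13253707]
45 [323.66548056 266.80470319] [323.62425231 261.36641392]
[669.11984274 -75.3005708  159.97476496] [-3.14118973e+00  1.46312870e-03 -3.00208277e+00] [-1.66468819e-01  6.28386975e-01  1.19812203e+00  5.84502352e-05
  1.31356711e+00 -1.87678956e+00]
eye_centre [([369.0, 38.0, 82.0, 73.0], 0.67)]
eye_mouth [([369.0, 37.0, 81.0, 73.0], 0.59)]
[360.75081741  24.4699141 ]
```

View pics/w2.png

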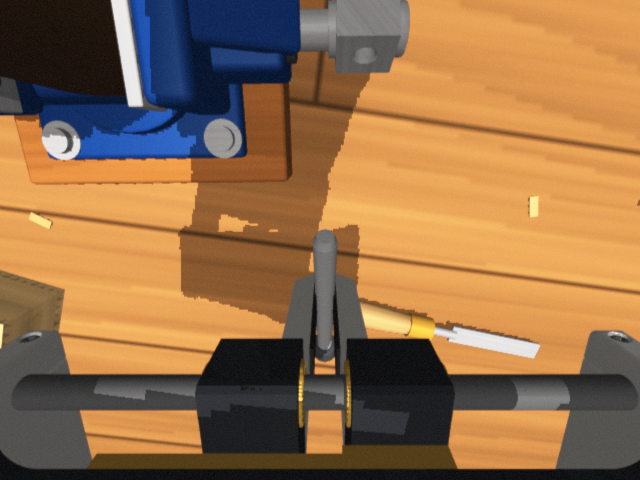

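Emit:
arm_command:
  steps:
    - [0, 15, 40, 0, 0]
    - [0, 15, 80, 0, 0]
    - [0, 15, 80, 0, 0]
    - [0, 15, 80, 0, 0]

```text
clock: 8.6
eef_pos: [643.1, 1.1, 159.3]
eef_rot: [-3.141, 0.001, -3.002]
wrist_force: [-0.5, 0.7, -1.8]
finger_gap: 9.1
finger_force: 60.0
```

Run:
```python
from h import *
W=imaging.camera('wrist');np.savez('W3.npz',**{k:W[k] for k in('img','mtx','view')})
W2=dict(np.load('W2.npz'))
u,v=proj(W,[526,-75,110]).astype(int);print(u,v)
a=cv2.resize(W2['img'][0:95,310:415],(400,362),interpolation=2)
v0=max(0,v-45);b=cv2.resize(W['img'][v0:v0+95,u-45:u+60],(400,362),interpolation=2)
print(u-45,v0)
cv2.imwrite('pics/c4.png',np.hstack([a,b])[:,:,::-1])
```

```text
216 55
171 10
```

View pics/c4.png

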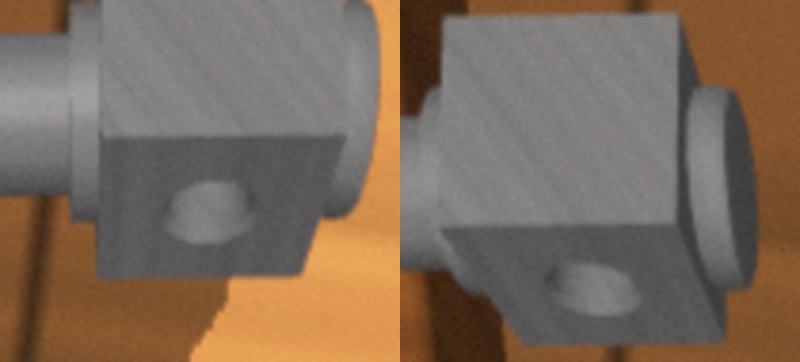

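Run:
```python
from h import *
from scipy.optimize import least_squares
L=lambda n:dict(np.load(n))
W2,W3,S=L('W2.npz'),L('W3.npz'),L('scene0.npz')
k=400/105
TL,TR,BL,BR,M,KL,KR=(16,15,16),(-16,15,16),(16,15,-16),(-16,15,-16),(0,15,0),(16,-15,16),(-16,-15,16)
obs=[(W2,310+u/k-.4,v/k-.4,X) for u,v,X in [(100,136,TL),(345,134,TR),(98,277,BL),(301,275,BR),(209,212,M)]]
obs+=[(W3,171+u/k-.4,10+v/k-.4,X) for u,v,X in [(42,228,TL),(277,222,TR),(123,346,BL),(325,344,BR),(195,288,M),(42,15,KL),(278,12,KR)]]
def frame(p):
    psi,phi=p[3:5]; x=np.array([np.sin(psi),-np.cos(psi),0]); h=np.array([np.cos(psi),np.sin(psi),0])
    y=h*np.cos(phi)+np.array([0,0,np.sin(phi)]); return np.c_[x,y,np.cross(x,y)]
def res(p): 
    F=frame(p); return np.concatenate([proj(P,p[:3]+F@np.array(X,float))-[u,v] for P,u,v,X in obs])
r=least_squares(res,[526,-75,110,.15,.35]);p=r.x
print('eye',p[:3].round(1),'psi,phi deg',np.degrees(p[3:]).round(1));print(r.fun.reshape(-1,2).round(1).tolist())
print('mouth',p[:3]+frame(p)@[0,15,0],'scene mouth',proj(S,p[:3]+frame(p)@[0,15,0]))
np.save('eye.npy',p)
```

```text
eye [527.5 -72.7 108. ] psi,phi deg [ 8.8 21.4]
[[0.4, 0.3], [0.2, -0.2], [-0.7, 0.3], [-0.1, -0.0], [0.2, 0.0], [-1.0, -0.4], [-0.1, 0.2], [0.5, -0.3], [0.3, -0.6], [-0.2, 0.2], [0.4, 0.3], [0.1, 0.1]]
mouth [541.29191372 -70.5984431  113.45794689] scene mouth [282.43440568 254.10454369]
```

Emit:
arm_command:
  steps:
    - [0, 0, 0, -50, 5]
    - [0, -2, 20, -70, 15]
    - [0, -4, 40, -70, 25]
    - [0, -6, 60, -70, 35]
    - [0, -8, 80, -70, 45]
    - [0, -10, 100, -70, 55]
    - [0, -12, 120, -70, 65]
    - [0, -14, 145, -70, 75]
    - [0, -16, 170, -70, 85]
    - [0, -18, 190, -70, 95]
    - [0, -20, 210, -70, 105]
    - [0, -22, 230, -70, 115]
    - [0, -24, 255, -70, 125]
    - [0, -26, 280, -70, 135]
    - [0, -28, 305, -70, 145]
    - [0, -30, 330, -70, 155]
    - [0, -33, 353, -70, 165]
    - [0, -33, 353, -70, 175]
    - [0, -33, 353, -70, 178]
    - [0, -33, 353, -70, 178]

```text
clock: 11.15
eef_pos: [627.2, 354.7, 228.4]
eef_rot: [3.142, -0.0, 0.173]
wrist_force: [-0.1, -0.3, -0.9]
finger_gap: 8.7
finger_force: 60.0
```

```bash
cat >> h.py <<'E'
def barangle(s,S,u,v,yaw=None):
    "(along tool x, up) from TCP of a pixel, in the vertical plane of tool x"
    g=s['eef_pos'];y=s['eef_rot'][2];tx=np.array([np.cos(y),np.sin(y),0]);n=np.array([-tx[1],tx[0],0])
    R=S['view'][:3,:3];c=-R.T@S['view'][:3,3];d=R.T@np.linalg.inv(S['mtx'])@[u,v,1]
    X=c+d*((g-c)@n)/(d@n); return ((X-g)@tx).round(1),(X[2]-g[2]).round(1)
E
python3 - <<'E'
from h import *
s=monitor.read_state();print(s['clock'],s['eef_pos'],s['eef_rot'],s['joints'],s['finger_gap'])
print(delta([627,355,175],10))
W=imaging.camera('wrist')
for t in ['bar_tip','bar_centre']: print([(np.round(d['rect']).tolist(),round(d['p'],2)) for d in find_in(W,t)][:3])
S=imaging.camera('scene');print(proj(S,s['eef_pos']))
for t in ['bar_tip','bar_centre','bar_shoulder']: print([(np.round(d['rect']).tolist(),round(d['p'],2)) for d in find_in(S,t)][:3])
E
```

```text
11.15 [627.20975528 354.65689943 228.41336541] [ 3.14153483e+00 -5.75828449e-05  1.73260120e-01] [ 4.63836791e-01  7.04863811e-01  9.18293298e-01 -7.19965934e-05
  1.51839694e+00  1.86137677e+00] 8.73676207611091
([-0.2, -0.4, 53.4], 'turn', np.float64(-0.1), 'yaw0', np.float64(9.9))
[([324.0, 295.0, 22.0, 135.0], 0.67)]
[([329.0, 298.0, 25.0, 132.0], 0.95)]
[417.86378736 360.13711016]
[([510.0, 291.0, 12.0, 70.0], 0.89), ([420.0, 361.0, 34.0, 19.0], 0.59)]
[([513.0, 290.0, 11.0, 74.0], 0.96), ([422.0, 362.0, 39.0, 20.0], 0.63)]
[([509.0, 287.0, 12.0, 68.0], 0.73), ([422.0, 363.0, 32.0, 27.0], 0.43)]
```

Emit:
arm_command:
  steps:
    - [0, 0, 0, 40, 0]
    - [0, 0, 0, 70, 0]
    - [0, 0, 0, 83, 0]
    - [0, 5, 0, 88, 0]
    - [0, 10, 0, 94, 0]
    - [0, 14, 0, 100, 0]
    - [0, 17, 0, 106, 0]
    - [0, 20, 0, 113, 0]
    - [0, 22, 0, 120, 0]
    - [0, 24, 0, 127, 0]
    - [0, 25, 0, 134, 0]
    - [0, 25, 0, 141, 0]
    - [0, 25, 0, 149, 0]
    - [0, 24, 0, 156, 0]
    - [0, 23, 0, 163, 0]
    - [0, 23, 0, 167, 0]
    - [0, 23, 0, 167, 0]
  force: 15

```text
clock: 13.62
eef_pos: [649.3, 359.4, 61.2]
eef_rot: [3.141, 0.0, 0.174]
wrist_force: [0.5, 0.9, -0.8]
finger_gap: 9.7
finger_force: 15.0
```

Run:
```python
from h import *
s=monitor.read_state();print(s['eef_pos'],s['wrist_force'],s['finger_gap'])
S=imaging.camera('scene');W=imaging.camera('wrist')
for n,p in zip('SW',(S,W)): np.savez(n+'5.npz',**{k:p[k] for k in('img','mtx','view')})
u,v=proj(S,s['eef_pos']).astype(int);print(u,v)
a=cv2.resize(S['img'][v-60:v+60,u-60:u+60],(400,400),interpolation=2)
w=cv2.resize(W['img'][100:420,160:480],(400,400))
cv2.imwrite('pics/c5.png',np.hstack([a,w])[:,:,::-1])
```

```text
[649.25352364 359.39646326  61.15784689] [ 0.46231545  0.90655673 -0.82341826] 9.726423175837427
400 426
```

View pics/c5.png

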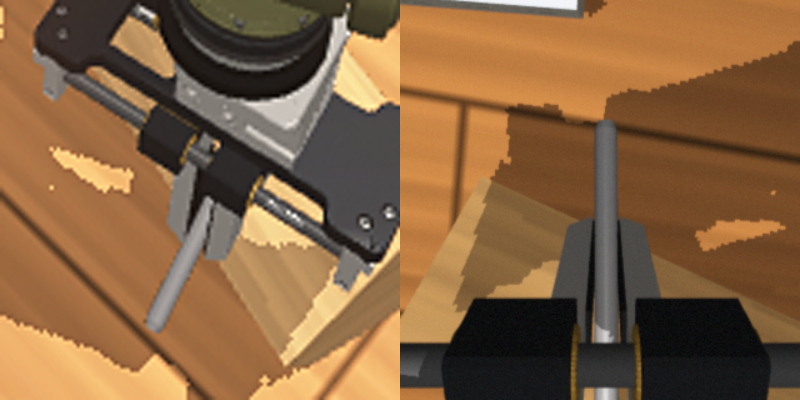

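Emit:
arm_command:
  steps:
    - [0, 0, 0, 0, 0]
    - [0, 0, 0, 0, 0]
    - [0, 0, 0, -30, 0]
    - [0, 0, 0, -70, 0]
    - [0, 0, 0, -120, 0]
    - [0, 0, 0, -170, 0]
    - [0, 0, 0, -170, 0]
    - [0, 0, 0, -170, 0]
  force: 60

```text
clock: 14.72
eef_pos: [649.0, 359.4, 230.3]
eef_rot: [3.141, 0.001, 0.174]
wrist_force: [-0.0, -0.3, -1.3]
finger_gap: 8.5
finger_force: 60.0
```

Run:
```python
from h import *
s=monitor.read_state();print(s['eef_pos'],s['wrist_force'],s['finger_gap'])
S=imaging.camera('scene');W=imaging.camera('wrist')
for n,p in zip('SW',(S,W)): np.savez(n+'6.npz',**{k:p[k] for k in('img','mtx','view')})
u,v=proj(S,s['eef_pos']).astype(int);print(u,v)
a=cv2.resize(S['img'][v-60:v+60,u-60:u+60],(400,400),interpolation=2)
w=cv2.resize(W['img'][100:420,160:480],(400,400))
cv2.imwrite('pics/c6.png',np.hstack([a,w])[:,:,::-1])
g5=dict(eef_pos=np.array([649.25,359.4,61.16]),eef_rot=s['eef_rot'])
print(barangle(g5,dict(np.load('S5.npz')),385.9,463.5))
g=s['eef_pos'];y=s['eef_rot'][2];tx=np.array([np.cos(y),np.sin(y),0])
for a in (-10,-15,-20,-25,-30): print(a,[proj(W,g+r*(np.cos(np.radians(a))*tx+[0,0,np.sin(np.radians(a))])).round(1).tolist() for r in (50,55,60)])
```

```text
[648.95257245 359.3778204  230.29770687] [-0.0191835  -0.33785407 -1.32631928] 8.456520763204633
411 370
(np.float64(40.8), np.float64(-66.0))
-10 [[325.1, 211.3], [325.1, 201.3], [325.1, 191.2]]
-15 [[325.1, 211.4], [325.1, 201.7], [325.0, 191.9]]
-20 [[325.0, 212.2], [325.0, 202.8], [325.0, 193.5]]
-25 [[325.0, 213.6], [325.0, 204.6], [325.0, 195.7]]
-30 [[325.0, 215.7], [325.0, 207.1], [325.0, 198.7]]
```

View pics/c6.png

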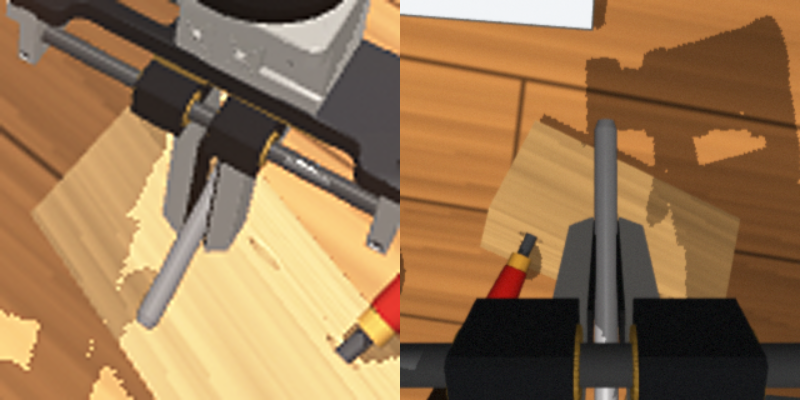

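Run:
```python
from h import *
L=lambda n:dict(np.load(n))
g=np.array([648.95,359.38,230.3]);y=.174;tx=np.array([np.cos(y),np.sin(y),0]);n=np.array([-tx[1],tx[0],0])
S,W=L('S6.npz'),L('W6.npz')
X=rays([(S,395.4,406),(W,324.8,200)]);d=X-g;print(d@tx,d@n,d[2],proj(S,X),proj(W,X))
g5=np.array([649.25,359.4,61.16]);S,W=L('S5.npz'),L('W5.npz')
X=rays([(S,385.9,463.5),(W,324.8,199.5)]);d=X-g5;print(d@tx,d@n,d[2],proj(S,X),proj(W,X))
for a in (0,-10,-20,-30,-40): print(a,proj(S,g5+58*(np.cos(np.radians(a))*tx+[0,0,np.sin(np.radians(a))])))
```

```text
51.399485949344324 1.5649932393537043 -24.356723145874327 [394.23027105 405.91765671] [322.13190393 201.46315491]
47.20581041085864 1.1478244604725403 -52.05893546172945 [385.22713484 463.48122028] [323.26062202 200.46904359]
0 [383.66673754 454.62983271]
-10 [383.49821934 456.94052105]
-20 [383.86688922 458.2631044 ]
-30 [384.74430125 458.58440285]
-40 [386.08610134 457.92673008]
```

Emit:
arm_command:
  steps:
    - [0, -3, 20, 0, -10]
    - [0, -6, 45, 0, -20]
    - [0, -9, 70, 0, -30]
    - [0, -12, 95, 0, -40]
    - [0, -15, 120, 0, -50]
    - [0, -18, 145, 0, -60]
    - [0, -21, 170, 0, -70]
    - [0, -24, 195, 0, -80]
    - [0, -27, 220, 0, -90]
    - [0, -30, 245, 0, -100]
    - [0, -33, 270, 0, -110]
    - [0, -36, 295, 0, -120]
    - [0, -39, 320, 0, -130]
    - [0, -42, 345, 0, -140]
    - [0, -45, 370, 0, -150]
    - [0, -49, 390, 0, -160]
    - [0, -53, 407, 0, -170]
    - [0, -53, 407, 40, -178.8]
    - [0, -53, 407, 67, -178.8]
    - [0, -53, 407, 67, -178.8]

```text
clock: 17.32
eef_pos: [666.3, -50.4, 161.4]
eef_rot: [3.14, -0.005, -2.989]
wrist_force: [-0.0, -0.3, -0.3]
finger_gap: 8.2
finger_force: 60.0
```

Run:
```python
from h import *
s=monitor.read_state();print(s['eef_pos'],s['eef_rot'],s['joints'])
S=imaging.camera('scene');W=imaging.camera('wrist')
for n,p in zip('SW',(S,W)): np.savez(n+'7.npz',**{k:p[k] for k in('img','mtx','view')})
np.savez('st7.npz',p=s['eef_pos'],r=s['eef_rot'])
u,v=proj(S,s['eef_pos']).astype(int);print(u,v)
a=cv2.resize(S['img'][v-45:v+45,u-45:u+45],(450,450),interpolation=2)
w=cv2.resize(W['img'][200:400,245:400],(349,450),interpolation=2)
cv2.imwrite('pics/c7.png',np.hstack([a,w])[:,:,::-1])
```

```text
[666.25191905 -50.4411081  161.39030981] [ 3.14001703 -0.00534768 -2.98891471] [-1.30376761e-01  6.19358410e-01  1.20910451e+00  2.00110441e-05
  1.31870467e+00 -1.85385186e+00]
240 271
```

View pics/c7.png

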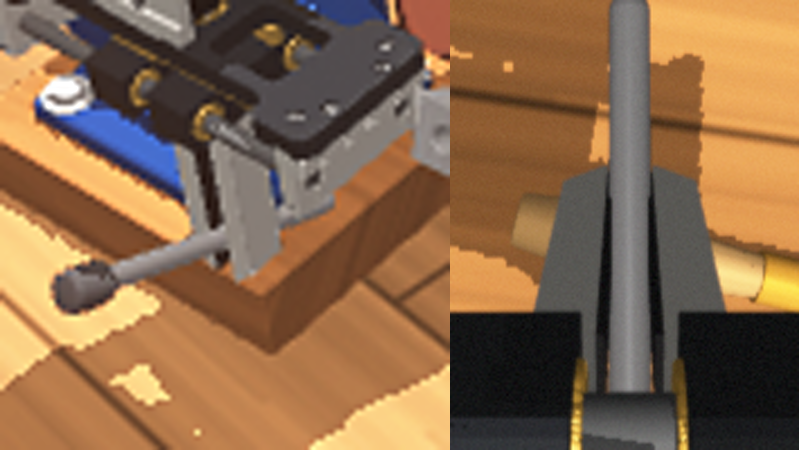

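Run:
```python
from h import *
from scipy.optimize import least_squares
L=lambda n:dict(np.load(n))
S,W,st=L('S7.npz'),L('W7.npz'),L('st7.npz')
s=dict(eef_pos=st['p'],eef_rot=st['r'])
for u,v in [(209,284.2),(216.8,281),(261,266.6)]: print(barangle(s,S,u,v))
g=st['p'];y=st['r'][2];tx=np.array([np.cos(y),np.sin(y),0])
P=lambda q,r:g+[0,0,q[1]]+(r+q[2])*(np.cos(q[0])*tx+np.array([0,0,np.sin(q[0])]))
# q: angle, height of the axis at the TCP, tip distance; r from the tip
obs=[(S,209,284.2,-150),(S,216.8,281,-130),(S,261,266.6,0),(W,325,202,0)]
def f(q): return np.concatenate([proj(P_,P(q,r))-[u,v] for P_,u,v,r in obs])
r=least_squares(f,[-.4,0,55]);print(np.degrees(r.x[0]),r.x[1:],r.fun.round(1))
```

```text
(np.float64(-80.1), np.float64(29.5))
(np.float64(-61.6), np.float64(22.7))
(np.float64(56.1), np.float64(-31.4))
-26.735580430220928 [-5.85392258 53.6617958 ] [-3.1 -1.1 -3.  -0.1 -2.7  1.7 -1.  -1.9]
```

The scene shows the cap at (209,284) and the tip at (261,267), with the plain end pointing down towards the head at about 24-27°. The wrist view shows the tip at (325,202), centred between the fingers. That was my 11th picture, one over the limit, so from here on I'll work from numbers only.

```bash
cat >> h.py <<'E'
def line(P,p,s):
    "bar axis in tool plane from a traced region near the TCP's pixel"
    c=proj(P,s['eef_pos'])
    for d in trace(P,'bar_centre'):
        r=d['region'];vv,uu=np.nonzero(r)
        if np.hypot(d['rect'][0]-c[0],d['rect'][1]-c[1])<60:
            vx,vy,x0,y0=cv2.fitLine(np.c_[uu,vv].astype(np.float32),cv2.DIST_HUBER,0,.01,.01).ravel()
            t=(uu-x0)*vx+(vv-y0)*vy; e=[(x0+k*vx,y0+k*vy) for k in (t.min(),t.max())]
            a,b=[np.array(barangle(s,P,*q)) for q in e]
            print(p,d['p'],np.round(e,1).tolist(),a,b,'slope',np.degrees(np.arctan2(b[1]-a[1],b[0]-a[0])),'len',np.linalg.norm(b-a)); return
    print(p,'none')
E
python3 - <<'E'
from h import *
s=monitor.read_state();print(s['eef_pos'],s['eef_rot'])
S=imaging.camera('scene');line(S,'scene',s)
T=imaging.camera('top');W=imaging.camera('wrist')
c=proj(T,s['eef_pos']);print(c)
for P in (T,W): print([(np.round(d['rect'],1).tolist(),round(d['p'],2)) for d in find_in(P,'bar_tip')][:3])
for t in ['eye_mouth']: print([(np.round(d['rect']).tolist(),round(d['p'],2)) for d in find_in(S,t)+find_in(W,t)])
p=np.load('eye.npy');m=p[:3]+15*np.array([.920,.1424,.365]);print(proj(S,m))
E
```

```text
[667.61756366 -50.54612744 164.98056098] [-3.14154304e+00  1.13392898e-04 -2.98880465e+00]
scene 0.49 [[203.9, 283.8], [260.2, 265.7]] [-89.   35.6] [ 55.9 -31.2] slope -24.750060343026007 len 159.55641635484298
[312.28778759 155.08903969]
[]
[([323.0, 323.4, 29.3, 257.9], 0.85)]
[([286.0, 255.0, 20.0, 21.0], 0.7), ([325.0, 36.0, 79.0, 72.0], 0.95)]
[282.43827842 254.10776385]
```

Emit:
arm_command:
  steps:
    - [0, 30, -0.5, 8, 0]
    - [0, 55, -0.5, 15, 0]
    - [0, 67, -0.5, 18.5, 0]
    - [0, 67, -0.5, 18.5, 0]
    - [0, 67, -0.5, 18.5, 0]

```text
clock: 18.45
eef_pos: [601.9, -61.2, 146.4]
eef_rot: [-3.141, 0.001, -2.989]
wrist_force: [0.0, -0.0, -1.2]
finger_gap: 8.6
finger_force: 60.0
```

Run:
```python
from h import *
s=monitor.read_state();print(s['eef_pos'],s['eef_rot'])
g=s['eef_pos'];y=s['eef_rot'][2];tx=np.array([np.cos(y),np.sin(y),0])
S=imaging.camera('scene');line(S,'scene',s);W=imaging.camera('wrist')
for n,p in zip('SW',(S,W)): np.savez(n+'8.npz',**{k:p[k] for k in('img','mtx','view')})
p=np.load('eye.npy');M=p[:3]+15*np.array([.920,.1424,.365])
for a,z in [(50,-28),(53,-30),(56,-32),(53,-27)]: print('tip',a,z,proj(W,g+a*tx+[0,0,z]).round(1),proj(S,g+a*tx+[0,0,z]).round(1))
print('mouth',proj(W,M),proj(S,M))
d=trace(W,'bar_tip')[0];r=d['region'];print(d['p'],d['rect'])
rows=np.nonzero(r.any(1))[0]
for v in range(rows[0],rows[0]+30,4): c=np.nonzero(r[v])[0]; print(v,c.min() if len(c) else 0,c.max() if len(c) else 0)
print([(np.round(d['rect']).tolist(),round(d['p'],2)) for d in find_in(W,'eye_mouth')])
# brightness profile along column of bar
gcol=W['img'][60:240,319:331].mean((1,2)).astype(int);print(gcol.tolist())
```

```text
[601.90043712 -61.23488424 146.3515627 ] [-3.14135839e+00  7.53970043e-04 -2.98856913e+00]
scene 0.54 [[232.3, 269.8], [276.8, 255.4]] [-85.   34.2] [ 43.  -23.3] slope -24.190510048126743 len 140.3219512407093
tip 50 -28 [323.6 199.2] [279.  255.3]
tip 53 -30 [323.6 193.3] [280.  255.2]
tip 56 -32 [323.6 187.5] [280.9 255.1]
tip 53 -27 [323.6 194.1] [279.9 254.2]
mouth [323.61606978 177.74549664] [282.43827842 254.10776385]
0.6 [325.1, 323.6, 34.8, 261.9]
195 323 329
199 317 332
203 316 333
207 316 333
211 316 333
215 316 333
219 316 333
223 316 333
[([324.0, 151.0, 78.0, 73.0], 0.85)]
[97, 95, 95, 93, 92, 92, 93, 95, 97, 100, 100, 101, 103, 102, 102, 102, 102, 102, 101, 102, 101, 102, 100, 101, 102, 101, 102, 100, 101, 101, 101, 102, 102, 102, 102, 101, 101, 100, 101, 100, 102, 102, 102, 102, 102, 101, 101, 101, 101, 99, 98, 98, 97, 109, 131, 146, 149, 149, 149, 148, 148, 149, 149, 148, 149, 149, 148, 148, 148, 147, 149, 149, 149, 149, 148, 149, 149, 149, 148, 149, 148, 147, 148, 148, 148, 148, 148, 148, 148, 148, 148, 148, 148, 147, 147, 147, 147, 147, 147, 147, 148, 148, 148, 147, 148, 147, 148, 148, 149, 144, 127, 102, 99, 99, 103, 121, 139, 140, 141, 142, 141, 131, 109, 101, 99, 94, 83, 93, 109, 121, 125, 124, 124, 126, 128, 130, 124, 121, 122, 123, 124, 130, 139, 141, 142, 141, 141, 142, 142, 141, 142, 141, 142, 142, 141, 142, 142, 141, 143, 142, 142, 142, 142, 142, 143, 142, 142, 142, 142, 143, 142, 143, 143, 142, 143, 143, 142, 143, 143, 143]
```

Emit:
arm_command:
  steps:
    - [0, 4, -0.3, 1.5, 0]
    - [0, 8, -0.3, 3, 0]
    - [0, 11, -0.3, 4.5, 0]
    - [0, 14, -0.3, 6, 0]
    - [0, 14, -0.3, 6, 0]
  force: 20

```text
clock: 19.32
eef_pos: [587.3, -63.7, 139.9]
eef_rot: [3.142, -0.0, -2.989]
wrist_force: [0.3, 0.2, -2.2]
finger_gap: 9.5
finger_force: 20.0
```

```bash
cat > chk.py <<'E'
from h import *
s=monitor.read_state();print(s['clock'],s['eef_pos'].round(1),s['wrist_force'].round(1),s['moment'].round(2))
g=s['eef_pos'];y=s['eef_rot'][2];tx=np.array([np.cos(y),np.sin(y),0])
W=imaging.camera('wrist');S=imaging.camera('scene');line(S,'scene',s)
p=np.load('eye.npy');M=p[:3]+15*np.array([.920,.1424,.365])
print('mouth',proj(W,M),proj(S,M),'pred tip',proj(W,g+53*tx+[0,0,-30]))
m=int(proj(W,M)[1]);print(m-15,W['img'][m-15:m+45,319:331].mean((1,2)).astype(int).tolist())
for v in (m-2,m+2,m+6,m+12): print(v,W['img'][v,300:350].mean(1).astype(int).tolist())
E
python3 chk.py
```

```text
19.325 [587.3 -63.7 139.9] [ 0.3  0.2 -2.2] [ 0.08 -0.11 -0.01]
scene 0.75 [[236.7, 269.1], [281.8, 253.3]] [-88.5  33.4] [ 44.9 -22.9] slope -22.881640581700243 len 144.7938189288479
mouth [324.1710695  205.71487284] [282.43827842 254.10776385] pred tip [323.74170512 193.13511063]
190 [155, 155, 155, 155, 155, 156, 156, 156, 158, 157, 144, 115, 105, 108, 125, 144, 146, 145, 145, 146, 145, 145, 145, 147, 146, 146, 146, 146, 146, 146, 146, 146, 147, 146, 147, 146, 147, 146, 147, 146, 147, 146, 147, 146, 146, 147, 147, 146, 147, 148, 146, 146, 147, 147, 147, 147, 148, 147, 147, 147]
203 [106, 105, 106, 106, 108, 107, 107, 104, 103, 105, 104, 104, 104, 104, 106, 102, 106, 105, 102, 108, 109, 109, 112, 109, 111, 107, 106, 107, 109, 101, 103, 102, 100, 103, 101, 105, 102, 102, 101, 104, 100, 101, 97, 103, 104, 104, 103, 107, 107, 106]
207 [106, 102, 106, 105, 107, 106, 108, 106, 105, 105, 108, 107, 107, 113, 116, 108, 107, 121, 134, 141, 143, 143, 148, 152, 154, 150, 149, 147, 146, 138, 133, 127, 116, 103, 115, 115, 104, 102, 103, 103, 104, 104, 105, 105, 104, 105, 107, 102, 105, 107]
211 [108, 106, 104, 109, 106, 109, 108, 109, 108, 104, 107, 102, 106, 105, 103, 94, 106, 125, 135, 138, 143, 146, 150, 151, 150, 152, 149, 148, 144, 143, 132, 125, 110, 113, 135, 141, 139, 140, 140, 137, 137, 138, 137, 142, 138, 140, 137, 143, 140, 142]
217 [110, 107, 105, 110, 106, 106, 110, 109, 106, 108, 106, 106, 104, 106, 101, 96, 109, 120, 131, 140, 144, 147, 149, 152, 153, 149, 152, 148, 141, 140, 133, 127, 116, 120, 173, 175, 174, 176, 176, 178, 177, 177, 176, 176, 175, 178, 178, 177, 179, 179]
```

Emit:
arm_command:
  steps:
    - [0, 3.5, 0, 1.8, 0]
    - [0, 7, 0, 3.5, 0]
    - [0, 10.5, 0, 5, 0]
    - [0, 14, 0, 6.3, 0]
    - [0, 17.5, 0, 7.6, 0]
    - [0, 20, 0, 8.6, 0]
    - [0, 20, 0, 8.6, 0]

```text
clock: 20.35
eef_pos: [567.5, -66.8, 131.2]
eef_rot: [3.142, -0.0, -2.989]
wrist_force: [-0.8, -0.3, -2.5]
finger_gap: 9.5
finger_force: 20.0
```

```bash
python3 chk.py | head -3
```

```text
20.35 [567.5 -66.8 131.2] [-0.8 -0.3 -2.5] [ 0.05 -0.13  0.01]
scene 0.77 [[244.8, 265.4], [284.0, 253.0]] [-86.3  35. ] [ 32.2 -18.6] slope -24.338222949695886 len 130.0584868434198
mouth [324.20894067 244.60454343] [282.43827842 254.10776385] pred tip [323.74382945 193.12770266]
```

Emit:
arm_command:
  steps:
    - [0, 3, 0, 1.2, 0]
    - [0, 6, 0, 2.4, 0]
    - [0, 6, 0, 2.4, 0]
    - [0.3, 6, 0, 2.4, 0]
    - [0.3, 6, 0, 2.4, 0]
    - [0.3, 6, 0, 2.4, 0]
    - [0.3, 6, 0, 2.4, 0]

```text
clock: 21.38
eef_pos: [561.9, -67.6, 129.0]
eef_rot: [-3.142, 0.0, -2.989]
wrist_force: [-0.2, 0.0, 0.1]
finger_gap: 28.2
finger_force: 0.0
```

```bash
python3 chk.py | head -3
```

```text
21.375 [561.9 -67.6 129. ] [-0.2  0.   0.1] [ 0.07 -0.13  0.03]
scene 0.67 [[246.8, 271.6], [277.8, 256.5]] [-89.7  17.4] [  5.4 -11.6] slope -16.958674217986772 len 99.42338759064691
mouth [324.22426712 255.81296192] [282.43827842 254.10776385] pred tip [323.7743848  193.15783843]
```

Emit:
arm_command:
  steps:
    - [0.3, -20, 0, -4, 0]
    - [0.3, -40, 0, -8, 0]
    - [0.3, -48, 0, -10, 0]
    - [0.3, -48, 0, -10, 0]
    - [0, -48, 0, -10, 0]
    - [0, -48, 0, -10, 0]
    - [0, -48, 0, -10, 0]
    - [0, -48, 0, -13, 0]
    - [0, -47, 0, -15, 0]
    - [0, -42, 0, -13.4, 0]
    - [0, -37, 0, -11.5, 0]
    - [0, -32, 0, -9.5, 0]
    - [0, -27, 0, -7.5, 0]
    - [0, -22, 0, -5.5, 0]
    - [0, -22, 0, -5.5, 0]
  force: 30

```text
clock: 23.4
eef_pos: [583.1, -64.4, 134.2]
eef_rot: [3.141, -0.001, -2.989]
wrist_force: [-0.4, 0.0, -2.5]
finger_gap: 8.9
finger_force: 30.0
```

```bash
python3 chk.py | head -3
```

```text
23.4 [583.1 -64.4 134.2] [-0.4  0.  -2.5] [ 0.04 -0.22 -0.03]
scene 0.44 [[255.3, 265.7], [301.0, 245.9]] [-42.8   9.1] [108.2 -43.5] slope -19.20549433629847 len 159.89921825950245
mouth [324.16025473 215.44043708] [282.43827842 254.10776385] pred tip [323.71626701 193.13838017]
```

Emit:
arm_command:
  steps:
    - [0, 5, 0, 2, 0]
    - [0, 10, 0, 4, 0]
    - [0, 15, 0, 6, 0]
    - [0, 19, 0, 7.5, 0]
    - [0, 19, 0, 7.5, 0]
    - [0.3, 19, 0, 7.5, 0]
    - [0.3, 19, 0, 7.5, 0]
    - [0.3, 19, 0, 7.5, 0]

```text
clock: 24.55
eef_pos: [564.9, -67.2, 127.0]
eef_rot: [-3.142, 0.0, -2.989]
wrist_force: [0.4, 0.7, -0.3]
finger_gap: 28.2
finger_force: 0.0
```

```bash
python3 chk.py | head -3
```

```text
24.55 [564.9 -67.2 127. ] [ 0.4  0.7 -0.3] [ 0.06 -0.16  0.06]
scene none
mouth [324.23075203 251.65286162] [282.43827842 254.10776385] pred tip [323.76591143 193.08707223]
```

Run:
```python
from h import *
s=monitor.read_state()
S=imaging.camera('scene');W=imaging.camera('wrist')
for t in ['bar_centre','bar_shoulder','bar_tip']: print(t,[(np.round(d['rect']).tolist(),round(d['p'],2)) for d in find_in(S,t)],[(np.round(d['rect']).tolist(),round(d['p'],2)) for d in find_in(W,t)])
y=s['eef_rot'][2];tx=np.array([np.cos(y),np.sin(y),0])
p=np.load('eye.npy');ye=np.array([.920,.1424,.365])
for k in (0,15,35,45,65,85): print(k,proj(S,p[:3]+k*ye).round(1))
I=S['img'].astype(int)   # dark cap mask
for v in range(240,276,3): print(v,''.join('#' if I[v,u].max()<75 else ('o' if abs(I[v,u,0]-I[v,u,2])<20 else '.') for u in range(225,310)))
```

```text
bar_centre [([512.0, 291.0, 11.0, 74.0], 0.68), ([284.0, 253.0, 45.0, 22.0], 0.65)] [([326.0, 237.0, 38.0, 276.0], 0.94), ([399.0, 437.0, 236.0, 52.0], 0.62)]
bar_shoulder [([509.0, 288.0, 10.0, 68.0], 0.78), ([283.0, 255.0, 47.0, 25.0], 0.57), ([314.0, 234.0, 10.0, 17.0], 0.27), ([480.0, 396.0, 57.0, 49.0], 0.22)] [([324.0, 237.0, 33.0, 277.0], 0.88)]
bar_tip [([510.0, 289.0, 16.0, 68.0], 0.79), ([286.0, 255.0, 45.0, 22.0], 0.64)] [([325.0, 237.0, 32.0, 278.0], 0.96)]
0 [286.5 252.5]
15 [282.4 254.1]
35 [276.8 256.3]
45 [273.9 257.4]
65 [268.  259.7]
85 [261.9 262. ]
240 ................##.......#####.........ooo###########oooo#oooooooo#####oooooooooo....
243 .....#...........#.......######.......oooo#######oooooooooooooooooooooooooooooooo....
246 ...........#......#......######.......ooooo#####ooooooooooooooooooooooooooooooo......
249 ................#....#....####..........ooo######oooooooooooooooooooooooo............
252 .#....##.................###......#....oooo#######...oooooooooooooooooooo............
255 .........#..#.........................#.oooo#####...ooooooooooooooooooooo............
258 ...................................##o...#ooo#ooooooooooooooooooooooooo..............
261 ...............ooooooo.........###...###oooo###o......oooooooooooo...................
264 ...#........oooooooooooo...###.......#########........oooooo.........................
267 ........#....ooooooooo..###..........................................................
270 .............#......###..............................................................
273 .....................................................................................
```

Emit:
arm_command:
  steps:
    - [0.3, 0, 0, -40, 0]
    - [0.3, 0, 0, -70, 0]
    - [0, -40, 0, -75, 0]
    - [0, -64, 0, -75, 0]
    - [0, -64, 0, -75, 0]
    - [0, -64, 0, -50, 0]
    - [0, -64, 0, -31, 0]
    - [0, -64, 0, -31, 0]
    - [0, -58, 0, -29, 0]
    - [0, -52, 0, -27, 0]
    - [0, -46, 0, -25, 0]
    - [0, -40, 0, -22.6, 0]
    - [0, -34, 0, -20.2, 0]
    - [0, -28, 0, -18, 0]
    - [0, -22, 0, -16, 0]
    - [0, -16, 0, -14, 0]
    - [0, -12, 0, -13, 0]
    - [0, -12, 0, -13, 0]

```text
clock: 27.35
eef_pos: [576.2, -65.4, 139.9]
eef_rot: [3.142, -0.001, -2.989]
wrist_force: [-0.0, 0.7, 0.5]
finger_gap: 0.2
finger_force: 0.1
```

```bash
cat > c2.py <<'E'
from h import *
s=monitor.read_state();print(s['eef_pos'].round(1),s['wrist_force'].round(1))
S=imaging.camera('scene')
print([(np.round(d['rect'],1).tolist(),round(d['p'],2)) for d in find_in(S,'bar_centre')])
I=S['img'].astype(int)
for v in range(240,276,3): print(v,''.join('#' if I[v,u].max()<75 else ('o' if abs(I[v,u,0]-I[v,u,2])<20 else '.') for u in range(225,330)))
E
python3 c2.py
```

```text
[576.2 -65.4 139.9] [-0.   0.7  0.5]
[([296.3, 248.9, 37.8, 7.5], 0.44)]
240 ................##.......#####........ooooooooooooooo####oooooooooooooooooo.######.......................
243 .....#...........#.......######........oooooooooooooooo#....ooooo#ooooo..................................
246 ...........#......#......######.........ooooooooooooooooooooooooooooooo.......oooooooooooo...............
249 ................##...#.....###.........oooo#oooooooooooooooooooooooooooooooooooo.........................
252 .#....##.................###......#......ooooooooooooo#####oooooooooooooo................................
255 .........#..#.........................#.ooooooooooooooo####oooooooooooooo................................
258 ...................................###...ooooooooooooo#oooooooooooooooo..................................
261 ...............ooooooo.........###.........ooooooo...........ooooo.......................................
264 ...#........oooooooooooo....##...........................................................................
267 ........#....ooooooooo..##o..............................................................................
270 .............#......###..................................................................................
273 .........................................................................................................
```

Emit:
arm_command:
  steps:
    - [0, 3, 0, 1, 0]
    - [0, 6, 0, 2, 0]
    - [0, 7.5, 0, 2.5, 0]
    - [0, 9, 0, 3, 0]
    - [0, 9, 0, 3, 0]

```text
clock: 28.08
eef_pos: [569.6, -66.5, 137.8]
eef_rot: [-3.141, 0.006, -2.989]
wrist_force: [14.0, 2.2, -1.3]
finger_gap: 0.5
finger_force: 5.9
```

```bash
python3 c2.py|head -3
```

```text
[569.6 -66.5 137.8] [14.   2.2 -1.3]
[([510.4, 290.0, 10.7, 70.6], 0.74)]
240 .................#.......#####.#..........ooooooooooooo......#oooooooooooooo.#####.......................
```

Emit:
arm_command:
  steps:
    - [0, -4, 0, -1, 0]
    - [0, -20, 0, -4, 0]
    - [0, -40, 0, -30, 0]
    - [0, -70, 0, -30, 0]
    - [0, -90, 0, -25, 0]
    - [0, -90, 0, -25, 0]
    - [0, -90, 0, -25, 0]

```text
clock: 29.05
eef_pos: [656.0, -53.2, 161.8]
eef_rot: [3.141, -0.001, -2.989]
wrist_force: [0.2, -0.3, 0.1]
finger_gap: 0.6
finger_force: 0.0
```

```bash
cat > c3.py <<'E'
from h import *
s=monitor.read_state();print(s['clock'],s['eef_pos'].round(1),s['wrist_force'].round(1))
W=imaging.camera('wrist');T=imaging.camera('top');S=imaging.camera('scene')
np.savez('W9.npz',**{k:W[k] for k in('img','mtx','view')})
p=np.load('eye.npy');psi,phi=p[3:5]
ye=np.array([np.cos(phi)*np.cos(psi),np.cos(phi)*np.sin(psi),np.sin(phi)]);xe=np.array([np.sin(psi),-np.cos(psi),0]);ze=np.cross(xe,ye);E=p[:3]
for n,X in [('face top edge',E+15*ye+16*ze),('shoulder top',E+15*ye+9*ze),('cap outer top',E+35*ye+9*ze),('cap outer c',E+35*ye),('cap outer bottom',E+35*ye-9*ze),('tip',E-115*ye)]: print(n,proj(W,X).round(1),proj(T,X).round(1),proj(S,X).round(1))
for P in (W,T,S): print([(np.round(d['rect'],1).tolist(),round(d['p'],2)) for t in ('bar_centre','bar_tip') for d in find_in(P,t)])
u,v=proj(W,E+25*ye).astype(int)
for r in range(max(0,v-40),v+45,2): print(r,' '.join('%3d'%x for x in W['img'][r,u-36:u+36:3].mean(1)))
E
python3 c3.py
```

```text
29.05 [656.  -53.2 161.8] [ 0.2 -0.3  0.1]
face top edge [324.   58.4] [319.8 204.8] [283.6 247.8]
shoulder top [324.   66.6] [319.7 204.3] [283.1 250.6]
cap outer top [324.1 102.5] [318.7 197.4] [277.5 252.7]
cap outer c [324.1 110.4] [318.5 196.8] [276.8 256.3]
cap outer bottom [324.1 117.7] [318.4 196.3] [276.1 259.8]
tip [ 323.9 -132.4] [325.8 247. ] [315.3 241.4]
[([327.3, 59.8, 33.8, 116.0], 0.79), ([323.8, 58.5, 31.4, 113.5], 0.98)]
[([238.6, 263.5, 27.6, 27.7], 0.2), ([184.1, 203.8, 79.1, 63.5], 0.41)]
[([511.4, 288.1, 9.3, 69.3], 0.73), ([294.8, 248.6, 42.8, 11.4], 0.58), ([423.6, 404.7, 133.9, 128.2], 0.42), ([508.1, 290.0, 15.5, 69.4], 0.72)]
53 140 142 126 135 137 133 127 133 133 132 132 129 130 124 127 129 129 128 131 131 130 131 130 130
55 133 133 130 132 138 134 131 132 133 133 134 130 128 128 127 131 129 127 127 130 128 129 131 133
57 131 132 130 125 136 135 129 131 127 130 133 131 128 130 124 124 129 124 127 132 130 127 130 131
59 133 129 100  94 102 102 103  98  99  98 100  99  98  95  93  96  94  96  89  95  96  94 104 123
61 129 125  92  83  90  89  93  89  89  87
[... 3137 characters left out ...]

125  93  95  96  97  98  96  98 102 103  99  95  92  83  80  75  67  66  54  63  89  86  91  97 103
127  94  92  94  96  94  96  97 100  94  99  99 100 101  97  94  94  82  79  90 124 113 105  95  87
129  89  91  94  93  93  91  96  97  94  98  95 100  97 101  99 100  99  98 160 158 155 143 133 125
131  90  91  91  91  85  92  90  94  93  94  96  95  94  93  94  98  99  98 164 169 168 171 165 158
133  88  89  89  87  91  90  88  89  90  94  92  92  93  93  94  97  95 101 163 169 164 170 169 170
135  96  90  92  91  89  90  88  90  88  87  88  92  92  92  91  92  93 154 162 164 163 165 166 167
137  94  94  94  94  95  92  90  89  90  89  90  89  89  91  85  88  91 156 158 160 161 164 162 163
```

The cap is seated. In the wrist view its outer rim is at row 100.5, against 102.5 predicted for fully home. No shaft shows between the cap and the face, and the push ended on a firm 14 N stop. The gripper is clear, so I'm handing in.

```bash
python3 -c "
from h import *
print(job.sign_off())"
```

```text
the job is handed in; nothing more can be done
None
```

The bar is through the eye from its upper mouth, with the cap home against the screw head and the gripper clear; I handed the job in at about 29 s of the 64 s (no verdict came back), having viewed 11 pictures, one over the limit of 10.

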